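# Lay out a liquid line on the brazing rests

## Robot

A 6-joint arm with a two-finger parallel gripper is mounted at the origin on the work surface. World frame = base frame: x ahead of the robot, y to its left, z up, the work surface at z = 0. Lengths are in m, angles in degrees, forces in N, time in s.
With the tool pointing down it reaches from about 0.275 to 0.75 m from the base axis. Payload 10.2 kg.
Tool frame: the origin (TCP) lies where the fingers leave the gripper's body, on its centre line; the fingertips stand 73 mm ahead of it and the grasp point (between the pads) lies 54 mm ahead of it; x points along the fingers, z is the direction in which the jaws open and shut, and the axes are right-handed (so a half turn about x gives the same grasp; the last joint's range is limited). The gripper opens to 85 mm and grips with 20 to 120 N. Pads are 22 mm wide; open, the fingers measure 114 mm over their backs; the gripper's body (76 mm by 85 mm) begins 54 mm behind the grasp point. The pads swing forward as they close: fully open they stand 13 mm farther back than shut.
Start: joints at [52.116, 17.928, 85.812, -0, 76.261, -12.8], TCP at [0.223, 0.475, 0.304] pointing down, gripper open.
Joint ranges: [-168.41, 168.41], [-55.51, 124.54], [10.69, 146.95], [-70.63, 250.63], [1, 178], [-165.06, 165.06]. Speed limits (degrees/s): [136.94, 136.94, 172.46, 180, 180, 180].

## Interface

Orientations are given as a 3x3 rotation matrix whose columns are the frame's x, y, z axes.
In Python, from bench import read_state, grab_frame, camera_params, finish_job, spot_in gives the robot as it stands.
- The arm moves only by the tool move_arm, never from a script. Its argument "motion" is a list that holds one entry, the list of rows, each a list of 6 numbers: the shift along the world's x, y, z in m, then the turn, a rotation vector about the world's x, y, z in degrees. In form: [[[x, y, z, wx, wy, wz], ...]]. A call has 1 to 12 rows; each row shifts and turns the commanded pose from where the row before left it; what a row does not reach is not made up. A row lasts 1/8 s, in which the tool goes at most 62.5 mm and 10.7 degrees, less where a joint would pass 70% of its speed; a pose out of reach is approached as far as the arm can. A call with a gripper value outside its range is refused whole. "jaw" is the closure, from 0 (fully open) to 1 (shut), set as the call begins (left out, the last holds). The fingers move at their own pace and stop on an object; "force" is the grip in N (left out, the last holds). Time passes only in rows, so rows that do not move let the fingers close. It gives the time, the measured TCP pose, the force and the opening at its end, in the units of the state.
- read_state(): the state, without advancing time (a new reading comes with each control period).
- grab_frame(name): name is "scene" or "side" or "wrist"; returns the picture (400x640x3 uint8, blue, green, red); there is no depth.
- camera_params(name): a dict with "fx", "fy", "cx", "cy" (pixels), "R" (3x3) and "t" (3): a world point X has camera coordinates R X + t; the wrist camera has in their place "tool_from_camera" (4x4, takes a point from camera to tool coordinates, whose origin is the TCP and whose axes are the tool frame's). Camera axes: x right, y down, z forward; pixel columns grow to the right and rows downward; lengths in m; the calibration is good to about 2 mm. A picture is of the moment at which its call begins: read the wrist's pose just before it. camera_params takes no time and is no camera call.
- finish_job(): hands the job in, once; it reports no verdict.
Trained networks look in the newest picture that a camera, given by its name, has taken for a name from the list of things; names that differ only in an ending like _2 or _b are one class to them, and where a whole thing is asked for, a point or a joint stands for the part that bears it (a point fixed in the world has none). Each returns a list of dicts, best first, with "score" (0 to 1); they miss things now and then, are a little off and sometimes report something else, mostly with a low value. They report only what shows in the picture. A call takes as long as a camera call. They do not tell look-alikes from the thing itself.
- spot_in(camera, target): "box" ([left, top, width, height] in pixels, round what is visible of it).
The state is a dict: "time_s": time; "joint_pos": joint angles; "qvel": joint speeds; "joint_torque": joint torques, N m; "eef_pos": TCP position; "tool_rot": TCP orientation; "force": force on the tool from outside, world axes, zero at the start; "torque": the same for the moment, N m; "gripper_width": finger opening in m.
Only numpy, scipy, OpenCV 4.12 (cv2) and the standard library are available. Lean on these libraries where they do the work, as an engineer would, in place of code of your own. Each camera call takes 0.05 s, during which the arm holds its last target. There are 200 camera calls.

## Task

Lay out the liquid line on the four brazing rests, one part to a rest, each seated down between the forks with one tube stub in each fork. From the receiver tank towards the finned coil the order is: shut-off valve, filter drier, sight glass, solenoid valve. All go in upright; which end points where does not matter. Mind that you do not knock over the flux pot.

Things in the scene. Friction and masses are not known exactly. Their poses are not given: they have to be found in the camera images.
- shutoff_valve: Forged brass shut-off (ball) valve: 34 mm wide rounded square body with a hexagonal brass stem cap standing on it, top 39 mm above the tube axis. Grip across the body (34 mm wide in y). A straight copper tube stub, 10 mm diameter, sticks out of each end; 124 mm over all. Origin: mid-length on the tube axis; x along it, z up; underside 20 mm below. Loose, 0.1 to 0.35 kg.
- filter_drier: Plain copper filter drier: lying cylinder of 40 mm diameter, 74 mm long with tapered ends, on a flat steel clip foot (44 x 30 mm), nothing standing on top. Grip across the cylinder (40 mm). A straight copper tube stub, 10 mm diameter, sticks out of each end; 124 mm over all. Origin: mid-length on the tube axis; x along it, z up; underside 20 mm below. Loose, 0.1 to 0.35 kg.
- sight_glass: Low brass sight glass: upright round housing of 36 mm diameter with a steel rim and a white-and-green round window on top, 15 mm above the tube axis. Grip across the housing (36 mm). A straight copper tube stub, 10 mm diameter, sticks out of each end; 124 mm over all. Origin: mid-length on the tube axis; x along it, z up; underside 20 mm below. Loose, 0.1 to 0.35 kg.
- solenoid_valve: Solenoid valve without its coil: square brass body 34 mm wide with a flat steel flange and a thin plain steel tube (13 mm diameter) standing on it, top 39 mm above the tube axis. Grip across the body (34 mm wide in y). A straight copper tube stub, 10 mm diameter, sticks out of each end; 124 mm over all. Origin: mid-length on the tube axis; x along it, z up; underside 20 mm below. Loose, 0.1 to 0.35 kg.
- rest_a: At one end of the row. Fixed steel brazing rest, one of four alike in a straight row (a, b, c, d, 150 mm apart). Origin: centre of the underside of its 112 x 80 x 6 mm foot plate; x along the row, z up. Two upright forks at x = -47 and +47 mm, open at the top, 18 mm clear between prongs, flaring to 42 mm at the mouth, 51 mm above the origin.
- rest_b: Second in the row. Fixed steel brazing rest, one of four alike in a straight row (a, b, c, d, 150 mm apart). Origin: centre of the underside of its 112 x 80 x 6 mm foot plate; x along the row, z up. Forks as rest_a. A part's body lies on the foot plate between the forks, a stub in each fork: its tube axis is then 26 mm above the origin.
- rest_c: Third in the row. Fixed steel brazing rest, one of four alike in a straight row (a, b, c, d, 150 mm apart). Origin: centre of the underside of its 112 x 80 x 6 mm foot plate; x along the row, z up. Forks as rest_a; they leave a part's body about 8 mm free play along x and 4 mm along y.
- rest_d: At the other end of the row. Fixed steel brazing rest, one of four alike in a straight row (a, b, c, d, 150 mm apart). Origin: centre of the underside of its 112 x 80 x 6 mm foot plate; x along the row, z up. Forks and seating as rest_a and rest_b.
- receiver: Black upright liquid receiver tank, fixed, 96 mm diameter, 212 mm tall with the brass valve and copper stub on top. Stands just beyond one end of the row of rests, 165 mm from the centre of the nearest one (rest_a or rest_d); the finned coil block stands beyond the other end. Origin: centre of its underside.
- flux_pot: Closed white flux pot with a black lid, upright, 40 mm diameter, 44 mm tall, loose, 0.09 kg; stands among the parts. Origin: centre of its underside, z up.
Not all that is in view belongs to the job. What is shaped like the filter_drier but black or turquoise is not meant.

How it is judged:
By the outcome, as a careful person would: the job done as asked, in the order asked, and still so for the second after the job is handed in, with the robot touching nothing.
It also fails if it takes over 99 s, if anything falls off the work surface, if the arm or the gripper's body presses on something with over 40 N, if the wrist force passes 120 N, or if a joint passes its speed limit or range.

## Working session

There is one attempt and no reset: what is moved stays moved. The work goes in short steps, Python scripts to look and compute and a tool call to move; the robot and the scene stay as the last step left them, time stands still between calls to the robot, and variables do not carry over. Pictures are saved under pics/ and viewed, about 12 in all and at most 16, crops included, and the job is handed in when it is done.

Besides the shell and the picture viewer there is one more tool, called after ">>>" as a command line: name --argument value ..., lists and objects as JSON in quotes. move_arm: Moves the arm, as the interface text tells. Its arguments: {"type":"object","properties":{"motion":{"type":"array","items":{"type":"array","items":{"type":"array","items":{"type":"number"}}}},"jaw":{"type":"number"},"force":{"type":"number"}},"required":["motion"]}

```bash
mkdir -p pics; ls; python3 - <<'E'
from bench import *
import cv2,json
for n in ("scene","side","wrist"):
    f=grab_frame(n); cv2.imwrite(f"pics/{n}0.png",f)
    p=camera_params(n); print(n,{k:(v if not hasattr(v,'tolist') else v.tolist()) for k,v in p.items()})
    if n!="wrist":
        for t in ["shutoff_valve","filter_drier","sight_glass","solenoid_valve","rest_a","receiver","flux_pot"]:
            print(t,[(round(d['score'],2),[round(x) for x in d['box']]) for d in spot_in(n,t)][:5])
print(read_state())
E
```

```text
pics
scene {'fx': 380.5345418701714, 'fy': 380.5345418701714, 'cx': 317.11775977000576, 'cy': 202.7321385337072, 'R': [[-0.2647805174257558, 0.9642952281530304, -0.0050980930791958085], [0.6724668723786426, 0.18085464645516053, -0.7176906732073822], [-0.691143677642381, -0.19345880651155173, -0.6963433829929675]], 't': [0.14282229949827763, -0.2480968038887891, 1.5392013062330188]}
shutoff_valve [(0.52, [426, 221, 17, 27])]
filter_drier [(0.64, [190, 167, 26, 25]), (0.61, [261, 166, 32, 20]), (0.55, [229, 146, 15, 21]), (0.51, [218, 181, 32, 18])]
sight_glass [(0.66, [348, 198, 16, 32])]
solenoid_valve []
rest_a [(0.92, [364, 252, 34, 43]), (0.86, [313, 240, 38, 43]), (0.79, [217, 220, 36, 42]), (0.6, [263, 233, 37, 36])]
receiver []
flux_pot [(0.7, [321, 198, 11, 20]), (0.54, [220, 180, 29, 21]), (0.44, [426, 238, 52, 62])]
side {'fx': 406.8308883859298, 'fy': 406.8308883859298, 'cx': 316.3114512146057, 'cy': 200.01303160930496, 'R': [[0.7952190720718636, -0.6063101104401737, 0.003831108349880994], [-0.38872269085239436, -0.5146664288754172, -0.7642075219500913], [0.4653184898858392
[... 1180 characters left out ...]
, -2.05425592e-04,
        7.62606723e+01, -1.27982516e+01]), 'qvel': array([ 0.01003731,  0.04513111,  0.03194956, -0.08186976, -0.04156455,
        0.12535719]), 'joint_torque': array([ 1.71945385e-04, -4.12156999e+01, -2.59891623e+01, -1.83145717e-04,
        5.66373274e-04,  3.86021242e-06]), 'eef_pos': array([0.22258518, 0.47548037, 0.30388847]), 'tool_rot': array([[-1.13378885e-05, -9.05674489e-01,  4.23973725e-01],
       [-2.02441921e-05,  4.23973725e-01,  9.05674489e-01],
       [-1.00000000e+00,  1.68543082e-06, -2.31416152e-05]]), 'force': array([-0.20715476,  0.589698  ,  0.01488866]), 'torque': array([-0.00124852,  0.07245688,  0.05361063]), 'gripper_width': 0.08553422202933661}
```

```bash
python3 - <<'E'
import cv2
a=cv2.imread("pics/scene0.png")[120:320,150:510];b=cv2.imread("pics/side0.png")[60:380,180:480]
cv2.imwrite("pics/a1.png",cv2.resize(a,(792,440),interpolation=cv2.INTER_CUBIC))
cv2.imwrite("pics/b1.png",cv2.resize(b,(563,600),interpolation=cv2.INTER_CUBIC))
E
```

```text
(no output)
```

View pics/a1.png

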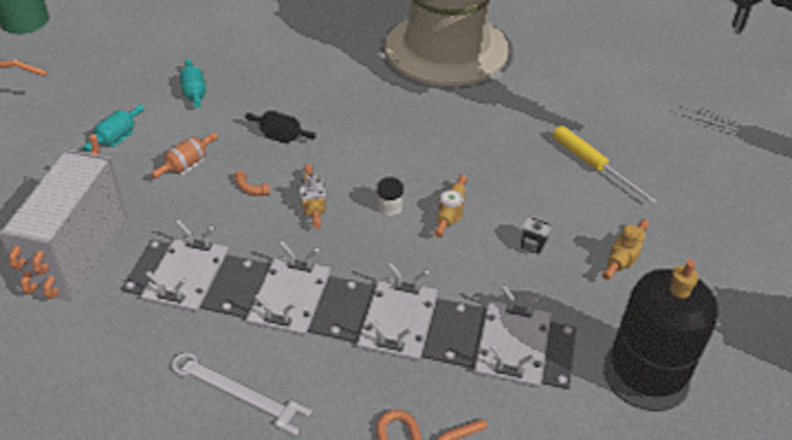

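View pics/b1.png

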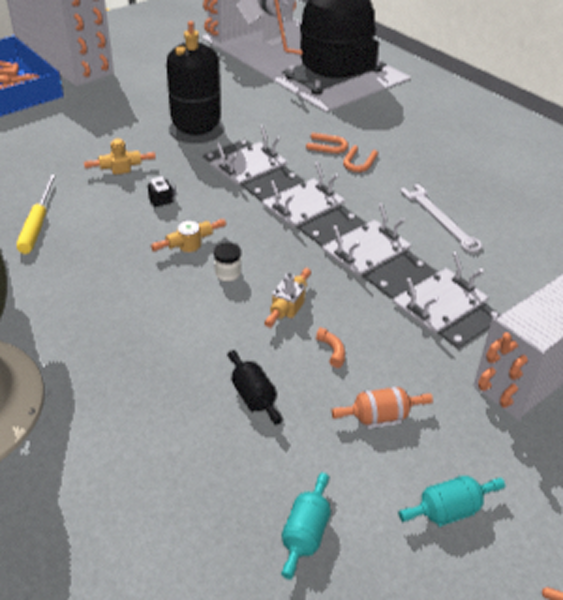

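The scene shows the copper drier (with white bands) at a1 (187,155). Its look-alikes are the black drier (281,127) and the turquoise ones (113,128) and (193,82), all rejected by colour. The other parts are the solenoid valve (313,190), sight glass (452,198), shut-off valve (630,243), flux pot (390,195) and loose coil (536,235). The receiver is at the right end of the row, at (660,340).

```bash
cat > h.py <<'E'
import numpy as np,cv2
from bench import *
def ray(n,u,v):
    p=camera_params(n);R=np.array(p['R']);t=np.array(p['t'])
    return -R.T@t, R.T@np.array([(u-p['cx'])/p['fx'],(v-p['cy'])/p['fy'],1])
def onz(n,u,v,z):
    c,d=ray(n,u,v); return c+d*(z-c[2])/d[2]
def tri(uv1,uv2):
    c,d=ray('scene',*uv1);e,f=ray('side',*uv2)
    s=np.linalg.lstsq(np.c_[d,-f],e-c,rcond=None)[0]
    a,b=c+d*s[0],e+f*s[1]; return (a+b)/2,np.linalg.norm(a-b)
E
python3 - <<'E'
from h import *
np.set_printoptions(precision=3,suppress=True)
A=lambda p:(p[0]/2.2+150,p[1]/2.2+120)
B=lambda p:(p[0]/1.8767+180,p[1]/1.875+60)
P=dict(shut=[((645,225),(88,163)),((607,275),(154,157))],sight=[((461,182),(155,246)),((441,230),(224,224))],
sol=[((309,170),(268,321)),((317,222),(305,272))],dr=[((213,137),(335,412)),((153,176),(430,399))],pot=[((390,187),(228,253))],
r1=[((185,272),(443,298))],r2=[((290,293),(372,248))],r3=[((398,318),(310,205))],r4=[((512,343),(253,163))],coil=[((535,235),(160,192))])
for k,v in P.items():
    z=.02 if k in('shut','sight','sol','dr') else .044 if k=='pot' else .006
    o=[]
    for a,b in v:
        print(k,tri(A(a),B(b))[0],onz('scene',*A(a),z)[:2],onz('side',*B(b),z)[:2])
        o.append((onz('scene',*A(a),z)+onz('side',*B(b),z))/2)
    if len(o)==2:d=o[1]-o[0];print('  c',(o[0]+o[1])/2,'yaw',np.degrees(np.arctan2(d[1],d[0])),np.linalg.norm(d))
print(camera_params('wrist')['tool_from_camera'])
E
```

```text
shut [0.384 0.364 0.019] [0.383 0.366] [0.384 0.359]
shut [0.489 0.318 0.015] [0.49 0.32] [0.485 0.307]
  c [0.435 0.338 0.02 ] yaw -25.18286815689913 0.1154194509058041
sight [0.359 0.097 0.015] [0.364 0.097] [0.356 0.093]
sight [0.471 0.084 0.018] [0.468 0.088] [0.471 0.075]
  c [0.415 0.088 0.02 ] yaw -7.068985119814496 0.10999805469384594
sol [ 0.395 -0.133  0.016] [ 0.398 -0.131] [ 0.393 -0.137]
sol [ 0.498 -0.087  0.019] [ 0.499 -0.086] [ 0.498 -0.09 ]
  c [ 0.447 -0.111  0.02 ] yaw 24.216894273093754 0.11250011953446194
dr [ 0.363 -0.305  0.017] [ 0.365 -0.303] [ 0.361 -0.307]
dr [ 0.469 -0.359  0.016] [ 0.472 -0.355] [ 0.467 -0.362]
  c [ 0.416 -0.332  0.02 ] yaw -26.832939156902857 0.11901507397412033
pot [ 0.421 -0.001  0.037] [0.426 0.003] [ 0.417 -0.011]
r1 [ 0.626 -0.238  0.008] [ 0.623 -0.237] [ 0.629 -0.239]
r2 [ 0.624 -0.091  0.006] [ 0.62  -0.086] [ 0.627 -0.097]
r3 [0.625 0.058 0.003] [0.622 0.064] [0.624 0.047]
r4 [0.626 0.21  0.006] [0.622 0.213] [0.626 0.204]
coil [0.44  0.217 0.016] [0.429 0.218] [0.447 0.227]
[[-0.    -0.296  0.955 -0.069]
 [ 0.    -0.955 -0.296  0.075]
 [ 1.     0.     0.     0.001]
 [ 0.     0.     0.     1.   ]]
```

>>> move_arm --motion '[[[0.042,-0.027,-0.013,0,0,0],[0.042,-0.027,-0.013,0,0,0],[0.042,-0.027,-0.013,0,0,0],[0.042,-0.028,-0.013,0,0,0],[0.044,-0.028,-0.012,0,0,0],[0,0,0,0,0,0],[0,0,0,0,0,0]]]'

```text
time_s: 1.72
eef_pos: [0.4343, 0.3387, 0.24]
tool_rot: [[-0.0, -0.906, 0.424], [0.0, 0.424, 0.906], [-1.0, 0.0, 0.0]]
force: [0.1, -0.1, 0.6]
gripper_width: 0.0857
```

```bash
cat >> h.py <<'E'
def wray(u,v,s=None):
    s=s or read_state(); p=camera_params('wrist'); M=np.array(p['tool_from_camera']); Rt=np.array(s['tool_rot'])
    d=Rt@M[:3,:3]@np.array([(u-p['cx'])/p['fx'],(v-p['cy'])/p['fy'],1]); return np.array(s['eef_pos'])+Rt@M[:3,3],d
def wz(u,v,z,s=None):
    c,d=wray(u,v,s); return c+d*(z-c[2])/d[2]
def wpix(X):
    s=read_state(); p=camera_params('wrist'); M=np.array(p['tool_from_camera']); Rt=np.array(s['tool_rot'])
    c=M[:3,:3].T@(Rt.T@(np.array(X)-s['eef_pos'])-M[:3,3]); return p['fx']*c[0]/c[2]+p['cx'],p['fy']*c[1]/c[2]+p['cy']
np.set_printoptions(precision=4,suppress=True)
E
python3 - <<'E'
from h import *
f=grab_frame('wrist');cv2.imwrite('pics/w1.png',f);s=read_state();print(s['eef_pos'],s['force'])
for t in ['shutoff_valve','rest_a']:print(t,[(round(d['score'],2),[round(x) for x in d['box']]) for d in spot_in('wrist',t)][:5])
E
```

```text
[0.434  0.339  0.2402] [-0.0633 -0.1587 -0.2233]
shutoff_valve [(0.7, [300, 122, 33, 118])]
rest_a [(0.84, [141, 361, 44, 37]), (0.58, [249, 300, 73, 47])]
```

View pics/w1.png

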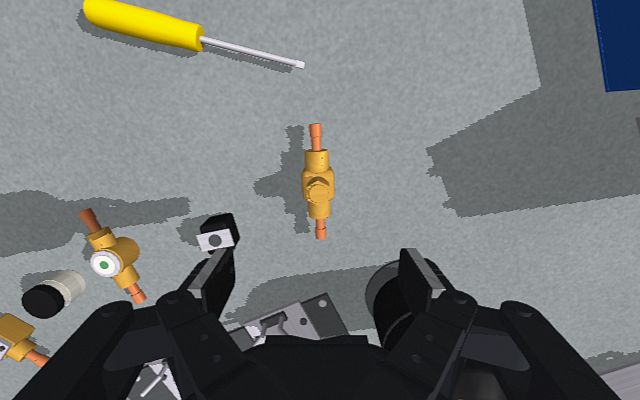

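The picture shows the shut-off valve upright, with stub ends at (316,124) and (321,239). The rest is partly visible at (290,320) with the fork prong pair at its near edge, behind the gripper.

```bash
python3 - <<'E'
from h import *
def pr(n,a,b):
    A,B=wz(*a,.02),wz(*b,.02);d=B-A;print(n,A,B,(A+B)[:2]/2,np.degrees(np.arctan2(d[1],d[0])),np.linalg.norm(d))
pr('shut',(316,124),(321,239))
pr('sight',(86,210),(140,300))
print('pot',wz(42,300,.044)); print('blackbox',wz(215,240,.025))
E
```

```text
shut [0.3767 0.3665 0.02  ] [0.493  0.3185 0.02  ] [0.4348 0.3425] -22.40648444923152 0.1257859809178051
sight [0.353  0.1003 0.02  ] [0.4739 0.0853 0.02  ] [0.4134 0.0928] -7.087787417167912 0.12184728361010148
pot [0.4188 0.0102 0.044 ]
blackbox [0.4421 0.2122 0.025 ]
```

>>> move_arm --motion '[[[0.0005,0.0035,-0.052,0,0,2.0],[0,0,-0.05,0,0,0],[0,0,-0.04,0,0,0],[0,0,-0.02,0,0,0],[0,0,0,0,0,0]]]'

```text
time_s: 2.5
eef_pos: [0.4341, 0.3423, 0.0771]
tool_rot: [[-0.002, -0.92, 0.391], [-0.001, 0.391, 0.92], [-1.0, 0.001, -0.002]]
force: [0.1, -0.7, 0.0]
gripper_width: 0.0853
```

>>> move_arm --motion '[[[0,0,0,0,0,0],[0,0,0,0,0,0],[0,0,0,0,0,0],[0,0,0,0,0,0],[0,0,0,0,0,0],[0,0,0,0,0,0]]]' --jaw 1 --force 50

```text
time_s: 3.25
eef_pos: [0.4354, 0.3422, 0.0788]
tool_rot: [[0.001, -0.92, 0.392], [0.001, 0.392, 0.92], [-1.0, -0.001, 0.001]]
force: [-2.0, -1.2, 6.2]
gripper_width: 0.0328
```

>>> move_arm --motion '[[[0,0,0.03,0,0,0],[0,0,0.055,0,0,0],[0,0,0.055,0,0,0],[0,-0.05,0.02,0,0,7.7],[0.02,-0.05,0.01,0,0,7.7],[0.045,-0.032,0,0,0,7.6],[0.045,0,0,0,0,0],[0.045,0,0,0,0,0],[0.036,0,0,0,0,0],[0,0,0,0,0,0],[0,0,0,0,0,0],[0,0,0,0,0,0]]]'

```text
time_s: 4.75
eef_pos: [0.6254, 0.2102, 0.2482]
tool_rot: [[-0.0, -1.0, 0.001], [0.0, 0.001, 1.0], [-1.0, 0.0, 0.0]]
force: [-0.3, 0.2, -2.8]
gripper_width: 0.0329
```

```bash
python3 - <<'E'
from h import *
f=grab_frame('wrist');cv2.imwrite('pics/w2.png',f);s=read_state();print(s['eef_pos'],s['tool_rot'])
for y in (-.239,-.089,.061,.211):print(wpix([.626,y,.006]))
E
```

```text
[0.6255 0.2102 0.2483] [[ 0.0001 -1.      0.001 ]
 [ 0.      0.001   1.    ]
 [-1.     -0.0001  0.    ]]
(np.float64(-78.38072240898464), np.float64(181.21963250648096))
(np.float64(53.204435760790034), np.float64(181.1422983250149))
(np.float64(184.8292868358354), np.float64(181.06494081555064))
(np.float64(316.4938487790179), np.float64(180.98755996753113))
```

View pics/w2.png

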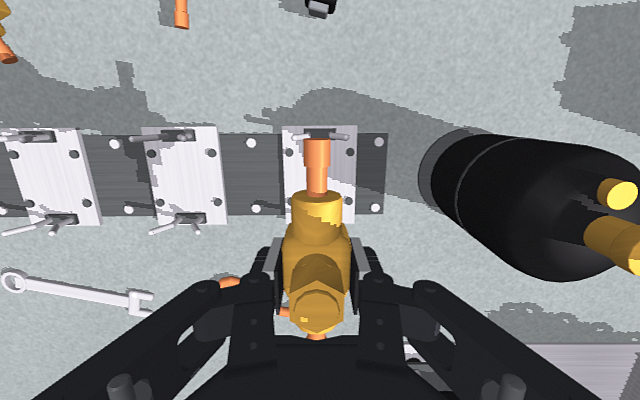

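The forks stand across the row, so the tubes lie along world x and yaw ≈ 0. Rest d's plate is at (318,175), and rest c's plate has corners (142,127), (215,126), (227,222) and (155,227). Next I compute the plate poses.

```bash
python3 - <<'E'
from h import *
r3=[wz(*p,.006) for p in ((142,127),(215,126),(227,222),(155,227))]
print(np.array(r3),np.mean(r3,0))
print('r4',[wz(*p,.006) for p in ((280,127),(355,126),(357,222))])
print('r2',[wz(*p,.006) for p in ((75,128),(101,224))])
print('slotbases r4',wz(319,133,.006),'r3',wz(179,133,.006),wz(191,219,.006),'r2',wz(38,135,.006),wz(61,218,.006))
print('stub near end', wz(317,140,.2)) 
g=cv2.imread('pics/w2.png')[110:245,0:400];cv2.imwrite('pics/w2c.png',cv2.resize(g,(800,270),interpolation=cv2.INTER_CUBIC))
E
```

```text
[[0.5662 0.0232 0.006 ]
 [0.5652 0.1019 0.006 ]
 [0.6761 0.1043 0.006 ]
 [0.6825 0.0174 0.006 ]] [0.6225 0.0617 0.006 ]
r4 [array([0.5663, 0.1717, 0.006 ]), array([0.5653, 0.2524, 0.006 ]), array([0.6762, 0.2593, 0.006 ])]
r2 [array([ 0.5672, -0.0492,  0.006 ]), array([ 0.6786, -0.0465,  0.006 ])]
slotbases r4 [0.5726 0.2137 0.006 ] r3 [0.5725 0.0621 0.006 ] [0.6723 0.0619 0.006 ] r2 [ 0.5746 -0.0912  0.006 ] [ 0.6709 -0.0922  0.006 ]
stub near end [0.5617 0.211  0.2   ]
```

View pics/w2c.png

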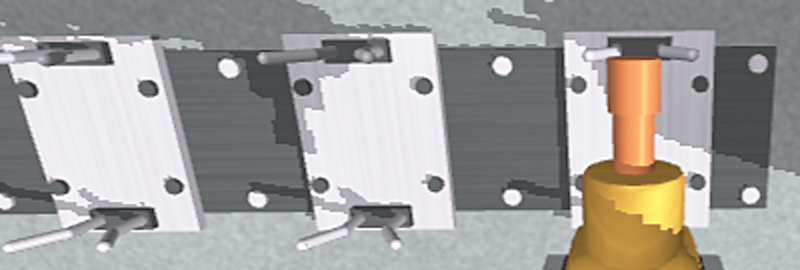

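>>> move_arm --motion '[[[-0.001,0.0035,-0.03,0,0,0],[0,0,-0.05,0,0,0],[0,0,-0.045,0,0,0],[0,0,-0.015,0,0,0],[0,0,-0.012,0,0,0],[0,0,-0.008,0,0,0],[0,0,-0.002,0,0,0],[0,0,0,0,0,0],[0,0,0,0,0,0]]]'

```text
time_s: 5.92
eef_pos: [0.6258, 0.2137, 0.0896]
tool_rot: [[0.003, -1.0, 0.001], [0.0, 0.001, 1.0], [-1.0, -0.003, 0.0]]
force: [-7.0, -2.8, 15.5]
gripper_width: 0.033
```

```bash
python3 - <<'E'
from h import *
a=grab_frame('side');b=grab_frame('scene');c=grab_frame('wrist')
u,v=276,155
A=cv2.resize(a[115:190,290:390],(400,300),interpolation=cv2.INTER_CUBIC)
B=cv2.resize(b[235:310,340:440],(400,300),interpolation=cv2.INTER_CUBIC)
cv2.imwrite('pics/p3.png',np.vstack([np.hstack([A,B]),cv2.resize(c[120:400,160:480],(343,300)).copy() if 0 else np.hstack([cv2.resize(c[100:400,120:520],(400,300)),np.zeros((300,400,3),np.uint8)])]))
print(read_state()['force'])
E
```

```text
[-8.1171 -1.6844 13.9859]
```

View pics/p3.png

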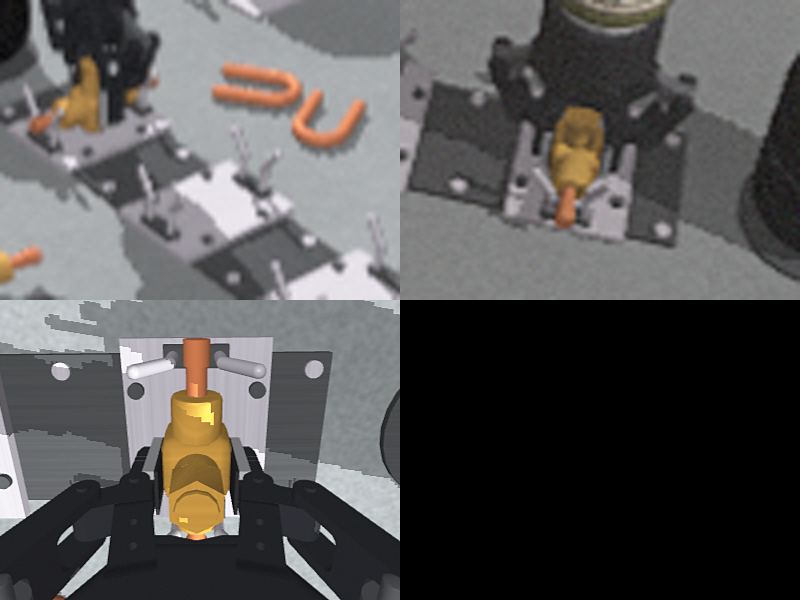

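The tubes are in both forks in y, but the shoulder catches the far fork. The −x reaction says the part is too far in +x, so I raise slightly, shift −x and press down again.

>>> move_arm --motion '[[[0,0,0.005,0,0,0],[-0.005,0,0,0,0,0],[0,0,0,0,0,0],[0,0,-0.005,0,0,0],[0,0,-0.001,0,0,0],[0,0,0,0,0,0],[0,0,0,0,0,0]]]'

```text
time_s: 6.95
eef_pos: [0.6203, 0.2137, 0.0896]
tool_rot: [[0.001, -1.0, 0.001], [-0.0, 0.001, 1.0], [-1.0, -0.001, -0.0]]
force: [-18.0, -3.9, 34.8]
gripper_width: 0.0332
```

>>> move_arm --motion '[[[0,0,0.003,0,0,0],[0,0,0,0,0,0],[0,0,0,0,0,0],[0,0,0,0,0,0],[0,0,0.03,0,0,0],[0,0,0.05,0,0,0],[0,0,0.06,0,0,0],[0,0,0.03,0,0,0],[0,0,0,0,0,0]]]' --jaw 0.2

```text
time_s: 8.07
eef_pos: [0.6206, 0.2136, 0.2603]
tool_rot: [[0.005, -1.0, 0.001], [0.001, 0.001, 1.0], [-1.0, -0.005, 0.001]]
force: [0.1, 0.4, -0.9]
gripper_width: 0.0684
```

```bash
python3 - <<'E'
from h import *
a=grab_frame('side');b=grab_frame('scene');c=grab_frame('wrist');print(read_state()['eef_pos'])
A=cv2.resize(a[115:190,290:390],(400,300),interpolation=cv2.INTER_CUBIC)
C=cv2.resize(c[100:250,220:420],(800,600),interpolation=cv2.INTER_CUBIC)
C[300:,:400]=A
cv2.imwrite('pics/p4.png',C)
E
```

```text
[0.6197 0.2134 0.2561]
```

View pics/p4.png

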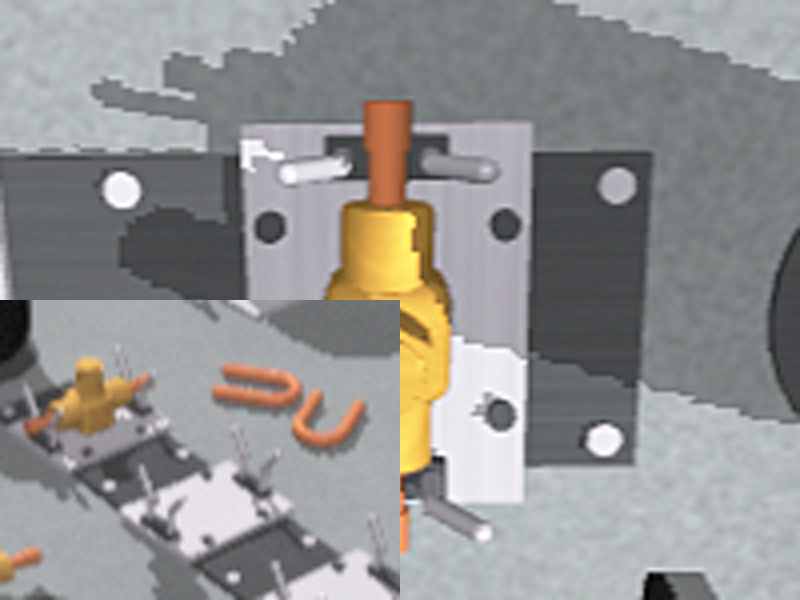

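```bash
python3 - <<'E'
from h import *
a=grab_frame('side');b=grab_frame('scene');c=grab_frame('wrist');cv2.imwrite('pics/side5.png',a)
I=cv2.INTER_CUBIC
A=cv2.resize(a[125:170,290:335],(400,400),interpolation=I)
B=cv2.resize(b[235:295,365:405],(267,400),interpolation=I)
C=cv2.resize(c[115:260,285:355],(193,400),interpolation=I) if 0 else cv2.resize(c[180:250,295:345],(286,400),interpolation=I)
cv2.imwrite('pics/p5.png',np.hstack([A,np.zeros((400,8,3),np.uint8),C])) 
for z in(.026,.031): print(wz(317,125,z),wz(320.5,237.5,z))
n=[onz('side',297.5,146.3,z) for z in(.026,.036)];f=[onz('side',326.3,135,z) for z in(.026,.036)];print(n,f)
E
```

```text
[0.5576 0.2147 0.026 ] [0.6846 0.2188 0.026 ]
[0.5574 0.2147 0.031 ] [0.6823 0.2187 0.031 ]
[array([0.5645, 0.2162, 0.026 ]), array([0.5557, 0.2033, 0.036 ])] [array([0.6827, 0.215 , 0.026 ]), array([0.6722, 0.2021, 0.036 ])]
```

View pics/p5.png

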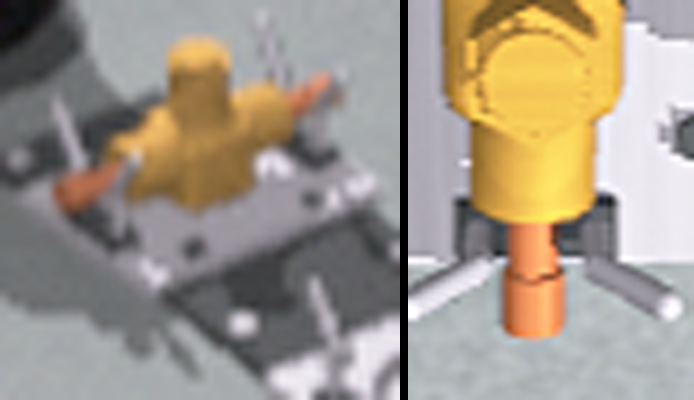

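Stubs lie low in both forks, and the side-camera ends at z=.026 give y≈.2155 and mid x≈.6236. The shut-off valve is seated upright. The drier comes next.

>>> move_arm --motion '[[[-0.02,-0.054,-0.002,0,0,-2.6],[-0.02,-0.054,-0.002,0,0,-2.6],[-0.02,-0.054,-0.002,0,0,-2.6],[-0.02,-0.054,-0.002,0,0,-2.6],[-0.02,-0.054,-0.002,0,0,-2.6],[-0.02,-0.054,-0.002,0,0,-2.6],[-0.02,-0.055,-0.002,0,0,-2.6],[-0.02,-0.055,-0.002,0,0,-2.6],[-0.022,-0.055,-0.002,0,0,-2.6],[-0.022,-0.056,-0.002,0,0,-2.6],[0,0,0,0,0,0],[0,0,0,0,0,0]]]' --jaw 0

```text
time_s: 9.88
eef_pos: [0.4161, -0.331, 0.2374]
tool_rot: [[-0.001, -0.898, 0.44], [0.001, 0.44, 0.898], [-1.0, 0.001, 0.001]]
force: [-0.5, -0.2, -0.1]
gripper_width: 0.0851
```

```bash
python3 - <<'E'
from h import *
f=grab_frame('wrist');cv2.imwrite('pics/w6.png',f);s=read_state();print(s['eef_pos'],s['joint_pos'])
for t in ['filter_drier','solenoid_valve']:print(t,[(round(d['score'],2),[round(x) for x in d['box']]) for d in spot_in('wrist',t)][:5])
E
```

```text
[ 0.4164 -0.3306  0.2376] [ -51.0826   22.243    90.1083    0.0126   67.693  -115.0705]
filter_drier [(0.7, [101, 1, 126, 91]), (0.66, [166, 157, 47, 107]), (0.63, [296, 124, 39, 116]), (0.58, [316, 1, 137, 57])]
solenoid_valve [(0.77, [485, 71, 92, 92])]
```

View pics/w6.png

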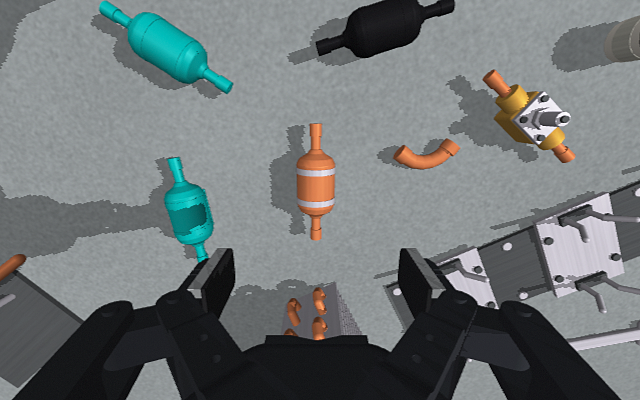

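The copper drier, with ends (316,124) and (316,240), lies centred under the gripper; the solenoid's ends are at (490,73) and (572,158).

```bash
python3 - <<'E'
from h import *
def pr(n,a,b):
    A,B=wz(*a,.02),wz(*b,.02);d=B-A;print(n,(A+B)[:2]/2,np.degrees(np.arctan2(d[1],d[0])),np.linalg.norm(d))
pr('dr',(316,124),(316,240)); pr('sol',(491,74),(571,159))
print('r1',[wz(*p,.006) for p in ((537,228),(638,188))],[wz(*p,.01) for p in ((575,220),(608,267))])
E
```

```text
dr [ 0.4164 -0.3297] -25.954165073783464 0.1258289208546823
sol [ 0.4482 -0.1082] 24.417107828308495 0.1257736774831324
r1 [array([ 0.5775, -0.1229,  0.006 ]), array([ 0.5785, -0.0111,  0.006 ])] [array([ 0.5835, -0.0842,  0.01  ]), array([ 0.6623, -0.0602,  0.01  ])]
```

>>> move_arm --motion '[[[0,0.001,-0.052,0,0,0],[0,0,-0.05,0,0,0],[0,0,-0.04,0,0,0],[0,0,-0.016,0,0,0],[0,0,0,0,0,0],[0,0,0,0,0,0]]]'

```text
time_s: 10.78
eef_pos: [0.4168, -0.331, 0.0815]
tool_rot: [[0.002, -0.898, 0.439], [-0.002, 0.439, 0.898], [-1.0, -0.002, -0.001]]
force: [-0.7, -0.2, 0.7]
gripper_width: 0.0858
```

>>> move_arm --motion '[[[0,0,0,0,0,0],[0,0,0,0,0,0],[0,0,0,0,0,0],[0,0,0,0,0,0],[0,0,0,0,0,0],[0,0,0,0,0,0]]]' --jaw 1 --force 50

```text
time_s: 11.52
eef_pos: [0.4163, -0.3307, 0.0807]
tool_rot: [[0.001, -0.898, 0.44], [-0.001, 0.44, 0.898], [-1.0, -0.001, -0.0]]
force: [-1.4, 1.7, 6.4]
gripper_width: 0.0382
```

>>> move_arm --motion '[[[0,0,0.03,0,0,0],[0,0,0.055,0,0,0],[0,0,0.055,0,0,0],[0,0.05,0.02,0,0,6],[0,0.05,0,0,0,5],[0.014,0.056,0,0,0,5],[0.018,0.056,0,0,0,5],[0.03,0.054,0,0,0,5],[0.04,0.046,0,0,0,0],[0.05,0.036,0,0,0,0],[0.054,0.045,0,0,0,0],[0,0,0,0,0,0]]]'

```text
time_s: 13.02
eef_pos: [0.6175, 0.0601, 0.2382]
tool_rot: [[-0.001, -1.0, -0.002], [0.001, -0.002, 1.0], [-1.0, 0.001, 0.001]]
force: [0.0, -0.4, -3.2]
gripper_width: 0.0382
```

```bash
python3 - <<'E'
from h import *
f=grab_frame('wrist');cv2.imwrite('pics/w7.png',f);s=read_state();print(s['eef_pos'],s['tool_rot'])
cv2.imwrite('pics/w7c.png',cv2.resize(f[100:350,130:480],(700,500)))
E
```

```text
[0.6163 0.0587 0.2385] [[-0.002  -1.     -0.0007]
 [ 0.0001 -0.0007  1.    ]
 [-1.      0.002   0.0001]]
```

View pics/w7c.png

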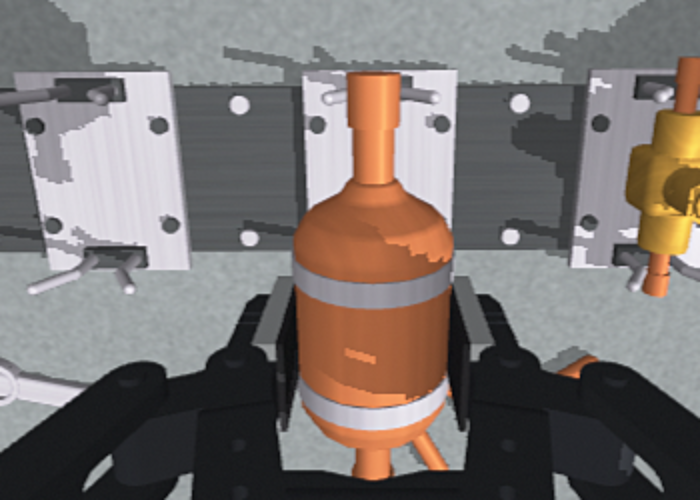

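```bash
python3 - <<'E'
from h import *
q=lambda x,y,z:wz(x/2+130,y/2+100,z)
a,b=q(302,71,.006),q(457,69,.006);print('r3 edge',a,b,(a+b)/2)
print('r3 prong tips',q(332,98,.051),q(434,98,.051))
print('r2 corners',[q(*p,.006) for p in((15,71),(172,70),(190,268),(52,270))]); print('r2 brackets',q(97,90,.012),q(117,257,.012))
print('drier tip',q(374,74,.18))
E
```

```text
r3 edge [0.5649 0.022  0.006 ] [0.5638 0.1035 0.006 ] [0.5644 0.0628 0.006 ]
r3 prong tips [0.5734 0.0407 0.051 ] [0.5734 0.087  0.051 ]
r2 corners [array([ 0.5651, -0.1289,  0.006 ]), array([ 0.5645, -0.0463,  0.006 ]), array([ 0.6778, -0.0475,  0.006 ]), array([ 0.6792, -0.1285,  0.006 ])]
r2 brackets [ 0.5743 -0.0843  0.012 ] [ 0.6683 -0.0863  0.012 ]
drier tip [0.5521 0.0594 0.18  ]
```

>>> move_arm --motion '[[[0.006,0.005,-0.02,0,0,0],[0,0,-0.05,0,0,0],[0,0,-0.045,0,0,0],[0,0,-0.015,0,0,0],[0,0,-0.01,0,0,0],[0,0,-0.006,0,0,0],[0,0,-0.004,0,0,0],[0,0,0,0,0,0],[0,0,0,0,0,0]]]'

```text
time_s: 14.2
eef_pos: [0.6226, 0.0624, 0.0917]
tool_rot: [[0.002, -1.0, 0.001], [-0.0, 0.001, 1.0], [-1.0, -0.002, -0.0]]
force: [-3.3, -0.9, 4.9]
gripper_width: 0.0384
```

>>> move_arm --motion '[[[-0.001,0.001,-0.002,0,0,0],[0,0,0,0,0,0],[0,0,0,0,0,0]]]'

```text
time_s: 14.58
eef_pos: [0.6225, 0.0626, 0.0917]
tool_rot: [[0.005, -1.0, 0.001], [-0.002, 0.001, 1.0], [-1.0, -0.005, -0.002]]
force: [-5.5, -4.5, 16.7]
gripper_width: 0.038
```

>>> move_arm --motion '[[[0,0,0,0,0,0],[0,0,0,0,0,0],[0,0,0,0,0,0],[0,0,0.03,0,0,0],[0,0,0.05,0,0,0],[0,0,0.06,0,0,0],[-0.01,0,0.02,0,0,0],[0,0,0,0,0,0]]]' --jaw 0.2

```text
time_s: 15.58
eef_pos: [0.6112, 0.0636, 0.2493]
tool_rot: [[0.003, -1.0, 0.001], [-0.0, 0.001, 1.0], [-1.0, -0.003, -0.0]]
force: [-0.7, -0.4, -0.6]
gripper_width: 0.068
```

```bash
python3 - <<'E'
from h import *
a=grab_frame('side');c=grab_frame('wrist');cv2.imwrite('pics/side8.png',a)
I=cv2.INTER_CUBIC
print(read_state()['eef_pos'])
A=cv2.resize(a[130:190,300:370],(420,360),interpolation=I)
C=cv2.resize(c[110:250,270:370],(257,360),interpolation=I)
cv2.imwrite('pics/p8.png',np.hstack([A,C]))
E
```

```text
[0.6109 0.0636 0.2466]
```

View pics/p8.png

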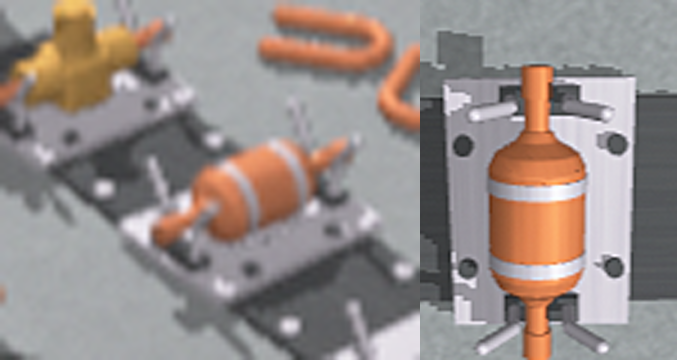

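Both drier stubs lie between the prongs, at the same height as the shut-off valve, so it is seated. The solenoid valve is next; I go above it and look once.

>>> move_arm --motion '[[[-0.03,-0.03,0,0,0,4.9],[-0.03,-0.03,0,0,0,4.9],[-0.03,-0.03,0,0,0,4.9],[-0.03,-0.03,0,0,0,4.9],[-0.03,-0.03,0,0,0,4.8],[-0.013,-0.022,0,0,0,0],[0,0,0,0,0,0],[0,0,0,0,0,0]]]'

```text
time_s: 16.68
eef_pos: [0.4484, -0.108, 0.2472]
tool_rot: [[-0.001, -0.911, -0.412], [0.001, -0.412, 0.911], [-1.0, 0.001, 0.001]]
force: [-0.0, -0.0, -0.5]
gripper_width: 0.068
```

```bash
python3 - <<'E'
from h import *
f=grab_frame('wrist');cv2.imwrite('pics/w9.png',f);s=read_state();print(s['eef_pos'],s['tool_rot'])
print(wpix([.4482,-.1082,.02]))
E
```

```text
[ 0.4485 -0.1079  0.2473] [[-0.0009 -0.911  -0.4124]
 [ 0.0007 -0.4124  0.911 ]
 [-1.      0.0005  0.001 ]]
(np.float64(315.6885601890994), np.float64(183.51437109593908))
```

View pics/w9.png

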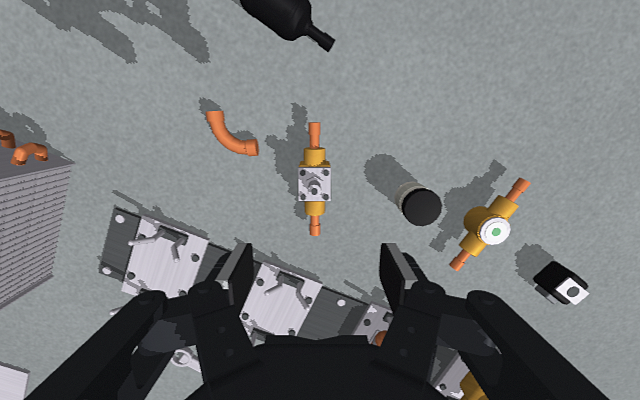

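The solenoid is centred with ends (315,123) and (315,236). The flux pot (415,205) and the copper elbow (258,148) are clear of the fingers.

```bash
python3 - <<'E'
from h import *
def pr(n,a,b):
    A,B=wz(*a,.02),wz(*b,.02);d=B-A;print(n,(A+B)[:2]/2,np.degrees(np.arctan2(d[1],d[0])),np.linalg.norm(d))
pr('sol',(315,123),(315,236));pr('sight',(524,180),(455,268)); print('pot',wz(421,208,.044))
print('r1 corners',[wz(*p,.006) for p in((143,205),(211,243))],'brackets',wz(166,236,.012))
E
```

```text
sol [ 0.4479 -0.1091] 24.313715479820416 0.12585484452220272
sight [0.4129 0.0912] -4.252764438323854 0.12309252235369784
pot [ 0.4217 -0.0015  0.044 ]
r1 corners [array([ 0.5579, -0.2794,  0.006 ]), array([ 0.5718, -0.1921,  0.006 ])] brackets [ 0.5814 -0.2424  0.012 ]
```

>>> move_arm --motion '[[[0,0,-0.05,0,0,0],[0,0,-0.055,0,0,0],[0,0,-0.045,0,0,0],[0,0,-0.018,0,0,0],[0,0,0,0,0,0],[0,0,0,0,0,0]]]'

```text
time_s: 17.48
eef_pos: [0.4487, -0.1083, 0.0806]
tool_rot: [[0.001, -0.911, -0.412], [-0.001, -0.412, 0.911], [-1.0, -0.001, -0.001]]
force: [0.2, 0.2, -0.5]
gripper_width: 0.068
```

>>> move_arm --motion '[[[0,0,0,0,0,0],[0,0,0,0,0,0],[0,0,0,0,0,0],[0,0,0,0,0,0],[0,0,0,0,0,0]]]' --jaw 1 --force 50

```text
time_s: 18.1
eef_pos: [0.4485, -0.1087, 0.0807]
tool_rot: [[0.002, -0.911, -0.412], [-0.001, -0.412, 0.911], [-1.0, -0.001, -0.001]]
force: [-0.7, 0.6, 6.0]
gripper_width: 0.0328
```

>>> move_arm --motion '[[[0,0,0.03,0,0,0],[0,0,0.055,0,0,0],[0,0,0.055,0,0,0],[0.02,-0.02,0.02,0,0,-6.1],[0.04,-0.03,0,0,0,-6.1],[0.04,-0.03,0,0,0,-6.1],[0.04,-0.03,0,0,0,-6.1],[0.032,-0.018,0,0,0,0],[0,0,0,0,0,0],[0,0,0,0,0,0],[0,0,0,0,0,0]]]'

```text
time_s: 19.48
eef_pos: [0.6196, -0.2361, 0.2402]
tool_rot: [[-0.0, -1.0, 0.001], [0.0, 0.001, 1.0], [-1.0, 0.0, 0.0]]
force: [1.2, -0.5, -1.6]
gripper_width: 0.0335
```

```bash
python3 - <<'E'
from h import *
f=grab_frame('wrist');cv2.imwrite('pics/w10.png',f);s=read_state();print(s['eef_pos'],s['tool_rot'])
cv2.imwrite('pics/w10c.png',cv2.resize(f[100:350,130:480],(700,500)))
E
```

```text
[ 0.6197 -0.2361  0.2404] [[ 0.0001 -1.      0.0012]
 [-0.0001  0.0012  1.    ]
 [-1.     -0.0001 -0.0001]]
```

View pics/w10c.png

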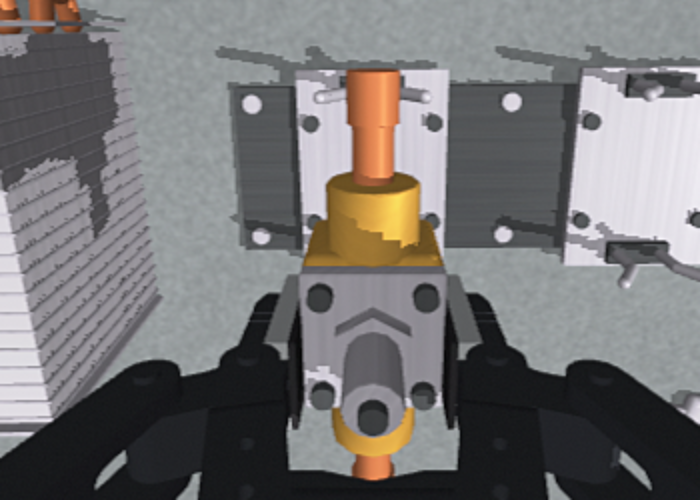

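```bash
python3 - <<'E'
from h import *
A=lambda x,y:(x/2.2+150,y/2.2+120)
print(onz('scene',*A(125,218),0),onz('scene',*A(70,297),0))
q=lambda x,y,z:wz(x/2+130,y/2+100,z)
print(q(160,295,0),'tip',q(373,70,.18),'mid',q(373.5,98,.051),'edges',q(297,70,.006),q(449,69,.006))
E
```

```text
[ 0.5468 -0.3685  0.    ] [ 0.6993 -0.3719 -0.    ]
[ 0.703  -0.3653  0.    ] tip [ 0.5548 -0.2355  0.18  ] mid [ 0.5774 -0.2351  0.051 ] edges [ 0.5683 -0.2755  0.006 ] [ 0.5679 -0.1951  0.006 ]
```

>>> move_arm --motion '[[[0.0055,0.001,-0.02,0,0,0],[0,0,-0.05,0,0,0],[0,0,-0.045,0,0,0],[0,0,-0.015,0,0,0],[0,0,-0.01,0,0,0],[0,0,-0.006,0,0,0],[0,0,-0.004,0,0,0],[0,0,0,0,0,0],[0,0,0,0,0,0]]]'

```text
time_s: 20.65
eef_pos: [0.6261, -0.2358, 0.0918]
tool_rot: [[0.002, -1.0, 0.001], [-0.001, 0.001, 1.0], [-1.0, -0.002, -0.001]]
force: [-3.2, 2.1, 6.1]
gripper_width: 0.0332
```

>>> move_arm --motion '[[[0,0,0,0,0,0],[0,0,0,0,0,0],[0,0,0,0,0,0],[0,0,0.03,0,0,0],[0,0,0.05,0,0,0],[0,0,0.06,0,0,0],[-0.01,0,0.02,0,0,0],[0,0,0,0,0,0]]]' --jaw 0.2

```text
time_s: 21.65
eef_pos: [0.6154, -0.2357, 0.2508]
tool_rot: [[0.001, -1.0, 0.002], [-0.001, 0.002, 1.0], [-1.0, -0.001, -0.001]]
force: [-0.2, 1.0, -0.4]
gripper_width: 0.0683
```

```bash
python3 - <<'E'
from h import *
a=grab_frame('side');c=grab_frame('wrist')
I=cv2.INTER_CUBIC
print(read_state()['eef_pos'])
A=cv2.resize(a[170:250,360:450],(405,360),interpolation=I)
C=cv2.resize(c[110:250,270:370],(257,360),interpolation=I)
cv2.imwrite('pics/p11.png',np.hstack([A,C]))
E
```

```text
[ 0.6152 -0.2353  0.2478]
```

View pics/p11.png

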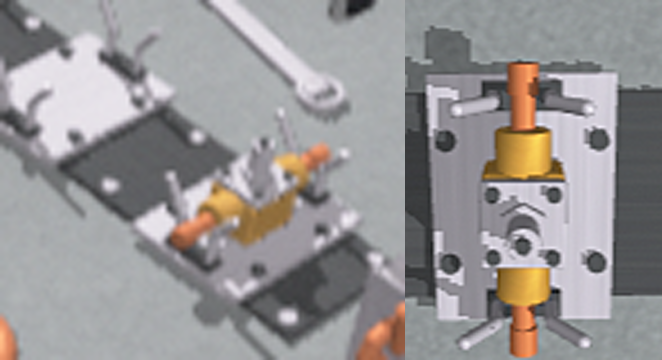

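>>> move_arm --motion '[[[-0.025,0.04,0,0,0,-1],[-0.025,0.04,0,0,0,-1],[-0.025,0.04,0,0,0,-1],[-0.025,0.04,0,0,0,-1],[-0.025,0.04,0,0,0,-1],[-0.025,0.04,0,0,0,-1],[-0.025,0.04,0,0,0,0],[-0.027,0.046,0,0,0,0],[0,0,0,0,0,0],[0,0,0,0,0,0]]]'

```text
time_s: 23.0
eef_pos: [0.4137, 0.0903, 0.249]
tool_rot: [[-0.002, -0.994, 0.106], [-0.0, 0.106, 0.994], [-1.0, 0.002, -0.0]]
force: [-0.1, -0.6, -0.4]
gripper_width: 0.0683
```

```bash
python3 - <<'E'
from h import *
f=grab_frame('wrist');cv2.imwrite('pics/w12.png',f);s=read_state();print(s['eef_pos'],s['tool_rot'])
cv2.imwrite('pics/w12c.png',cv2.resize(f[90:340,140:490],(700,500)))
E
```

```text
[0.4139 0.09   0.2491] [[-0.0015 -0.9943  0.1066]
 [-0.      0.1066  0.9943]
 [-1.      0.0015 -0.0002]]
```

View pics/w12c.png

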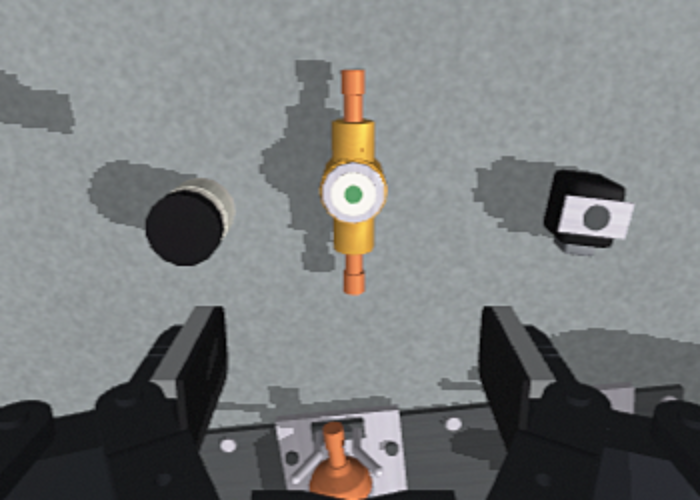

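The solenoid is seated with both stubs in the forks. The sight glass is centred, with ends (352,70) and (354,294) in the crop. The pot's nearest edge is about 65 mm away, so I narrow the jaws before descending.

>>> move_arm --motion '[[[0,0.001,-0.05,0,0,0],[0,0,-0.055,0,0,0],[0,0,-0.045,0,0,0],[0,0,-0.019,0,0,0],[0,0,0,0,0,0],[0,0,0,0,0,0]]]' --jaw 0.33

```text
time_s: 23.8
eef_pos: [0.4142, 0.0911, 0.0814]
tool_rot: [[0.001, -0.994, 0.107], [-0.0, 0.107, 0.994], [-1.0, -0.001, 0.0]]
force: [0.5, 0.4, -0.2]
gripper_width: 0.0571
```

>>> move_arm --motion '[[[0,0,0,0,0,0],[0,0,0,0,0,0],[0,0,0,0,0,0],[0,0,0,0,0,0],[0,0,0,0,0,0]]]' --jaw 1 --force 50

```text
time_s: 24.42
eef_pos: [0.4141, 0.0914, 0.0819]
tool_rot: [[0.002, -0.994, 0.106], [-0.0, 0.106, 0.994], [-1.0, -0.002, -0.0]]
force: [-1.2, -0.9, 6.7]
gripper_width: 0.0341
```

>>> move_arm --motion '[[[0,0,0.03,0,0,0],[0,0,0.055,0,0,0],[0,0,0.055,0,0,0],[0.02,-0.02,0.02,0,0,2.0],[0.04,-0.03,0,0,0,2.1],[0.04,-0.04,0,0,0,2],[0.04,-0.04,0,0,0,0],[0.04,-0.03,0,0,0,0],[0.028,-0.018,0,0,0,0],[0,0,0,0,0,0],[0,0,0,0,0,0],[0,0,0,0,0,0]]]'

```text
time_s: 25.92
eef_pos: [0.6211, -0.0858, 0.2413]
tool_rot: [[0.0, -1.0, -0.001], [0.0, -0.001, 1.0], [-1.0, -0.0, 0.0]]
force: [0.8, 1.2, -1.5]
gripper_width: 0.0345
```

```bash
python3 - <<'E'
from h import *
f=grab_frame('wrist');cv2.imwrite('pics/w13.png',f);s=read_state();print(s['eef_pos'],s['tool_rot'])
cv2.imwrite('pics/w13c.png',cv2.resize(f[100:350,130:480],(700,500)))
E
```

```text
[ 0.6212 -0.0859  0.2413] [[ 0.0002 -1.     -0.0009]
 [-0.0001 -0.0009  1.    ]
 [-1.     -0.0002 -0.0001]]
```

View pics/w13c.png

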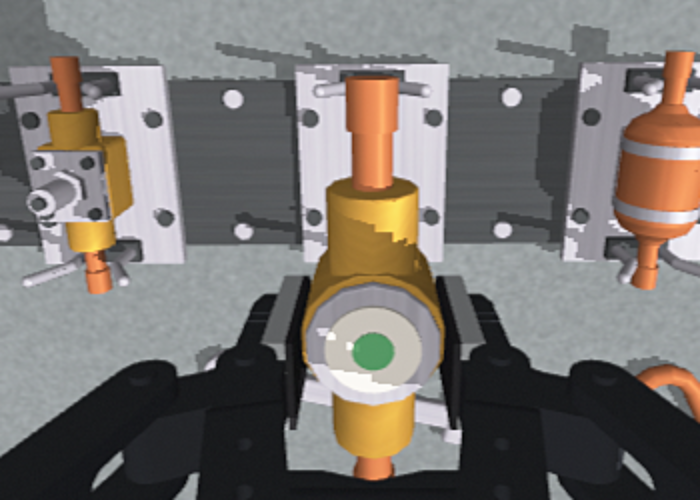

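The sight glass is held straight and aligned with rest b, prongs at (320..427, 92). Now I lower it.

>>> move_arm --motion '[[[0.0015,0,-0.02,0,0,0],[0,0,-0.05,0,0,0],[0,0,-0.045,0,0,0],[0,0,-0.015,0,0,0],[0,0,-0.01,0,0,0],[0,0,-0.006,0,0,0],[0,0,-0.004,0,0,0],[0,0,0,0,0,0],[0,0,0,0,0,0]]]'

```text
time_s: 27.1
eef_pos: [0.6236, -0.0866, 0.093]
tool_rot: [[0.002, -1.0, -0.0], [-0.001, -0.0, 1.0], [-1.0, -0.002, -0.001]]
force: [-3.6, 0.7, 6.5]
gripper_width: 0.0346
```

Contact came at the same relative height as with the other parts. I release, lift and check.

>>> move_arm --motion '[[[0,0,0,0,0,0],[0,0,0,0,0,0],[0,0,0,0,0,0],[0,0,0.03,0,0,0],[0,0,0.05,0,0,0],[0,0,0.06,0,0,0],[-0.01,0,0.02,0,0,0],[0,0,0.05,0,0,0],[-0.03,0,0.04,0,0,0],[0,0,0,0,0,0],[0,0,0,0,0,0]]]' --jaw 0.2

```text
time_s: 28.48
eef_pos: [0.5831, -0.0865, 0.3402]
tool_rot: [[-0.001, -1.0, -0.0], [0.0, -0.0, 1.0], [-1.0, 0.001, 0.0]]
force: [-0.1, -0.5, -0.4]
gripper_width: 0.0687
```

```bash
python3 - <<'E'
from h import *
a=grab_frame('side');c=grab_frame('wrist');b=grab_frame('scene');s=read_state();print(s['time_s'],s['eef_pos'],s['force'])
I=cv2.INTER_CUBIC
A=cv2.resize(a[110:250,280:450],(400,330),interpolation=I)
B=cv2.resize(b[200:310,210:410],(400,220),interpolation=I)
B=cv2.copyMakeBorder(B,0,110,0,0,cv2.BORDER_CONSTANT)
C=cv2.resize(c[90:305,:],(800,269),interpolation=I)
cv2.imwrite('pics/p14.png',np.vstack([np.hstack([A,B]),C]))
E
```

```text
28.625 [ 0.5833 -0.0865  0.3395] [-0.3469  0.1144  1.3159]
```

The picture limit is reached, so I check numerically. I segment the copper stubs in the wrist and side frames and triangulate their heights.

```bash
python3 - <<'E'
from h import *
S=read_state();P=camera_params('side');R=np.array(P['R']);t=np.array(P['t'])
def sp(X):
    c=R@np.array(X)+t;return np.array([P['fx']*c[0]/c[2]+P['cx'],P['fy']*c[1]/c[2]+P['cy']])
def blobs(f):
    h=cv2.cvtColor(f,cv2.COLOR_BGR2HSV);m=cv2.inRange(h,(4,110,90),(14,255,255))
    n,l,st,ce=cv2.connectedComponentsWithStats(m);return [(ce[i],st[i,4]) for i in range(1,n) if st[i,4]>5]
a=grab_frame('side');bs=blobs(a)
c=grab_frame('wrist');bw=blobs(c);b=grab_frame('scene');
for p,k in bw:
    X=wz(*p,.026,S)
    if .53<X[0]<.72 and -.29<X[1]<.26:
        o,d=wray(*p,S);best=None
        for q,kk in bs:
            e,f=ray('side',*q);s=np.linalg.lstsq(np.c_[d,-f],e-o,rcond=None)[0];Y=(o+d*s[0]+e+f*s[1])/2;g=np.linalg.norm(o+d*s[0]-e-f*s[1])
            if best is None or g+abs(Y[2]-.03)<best[0]:best=(g+abs(Y[2]-.03),Y,g,q,kk)
        print(p.round(1),k,'z.026',X[:2],'tri',best[1],'gap',round(best[2],4),best[3].round(1),best[4])
for n,t_ in (('scene','flux_pot'),('side','flux_pot'),('wrist','sight_glass'),('side','sight_glass')):print(n,t_,[(round(d['score'],2),[round(x) for x in d['box']]) for d in spot_in(n,t_)][:3])
E
```

```text
[424.8 173.1] 499 z.026 [0.589 0.065] tri [0.5894 0.0608 0.0318] gap 0.0048 [334.6 164.4] 87
[538.  159.3] 174 z.026 [0.5697 0.2178] tri [0.5698 0.2167 0.0267] gap 0.0011 [298.9 145.6] 19
[315.6 162.1] 148 z.026 [ 0.5738 -0.0866] tri [ 0.574  -0.0869  0.027 ] gap 0.001 [363.  191.9] 30
[205.9 162.8] 166 z.026 [ 0.5748 -0.2372] tri [ 0.5747 -0.2365  0.0284] gap 0.0006 [402.4 220.6] 40
[421.9 198.8] 513 z.026 [0.6263 0.0651] tri [0.6261 0.0597 0.0338] gap 0.0064 [344.4 159.8] 73
[419.  222.1] 270 z.026 [0.662  0.0648] tri [0.6618 0.061  0.0314] gap 0.0051 [352.6 156.3] 18
[522.3 228.5] 112 z.026 [0.6721 0.2184] tri [0.6711 0.2148 0.0294] gap 0.0018 [323.9 135.3] 9
[213.8 232. ] 117 z.026 [ 0.6779 -0.2373] tri [ 0.6778 -0.2369  0.0292] gap 0.0027 [429.6 204.4] 19
[316.  231.2] 102 z.026 [ 0.6766 -0.086 ] tri [ 0.6757 -0.0864  0.0297] gap 0.0015 [388.9 177.8] 14
scene flux_pot [(0.56, [320, 201, 14, 17])]
side flux_pot [(0.54, [296, 191, 17, 20])]
wrist sight_glass [(0.58, [300, 154, 30, 85])]
side sight_glass [(0.7, [360, 174, 32, 22]), (0.63, [322, 149, 40, 34])]
```

The stub heights agree between parts, but contact came about 5 mm earlier than I calculated. A light fingertip touch on the sight glass top will confirm: if seated, its top is at 41 mm, which means TCP ≈ 0.114.

>>> move_arm --motion '[[[0.02,0,-0.04,0,0,0],[0.02,0,-0.05,0,0,0],[0,0,-0.05,0,0,0],[0,0,-0.04,0,0,0],[0,0,-0.025,0,0,0],[0,0,-0.009,0,0,0],[0,0,0,0,0,0],[0,0,0,0,0,0]]]' --jaw 1

```text
time_s: 29.98
eef_pos: [0.6236, -0.0866, 0.1282]
tool_rot: [[0.002, -1.0, -0.0], [-0.001, -0.0, 1.0], [-1.0, -0.002, -0.001]]
force: [-0.1, 0.1, -0.2]
gripper_width: 0.0004
```

>>> move_arm --motion '[[[0,0,-0.004,0,0,0],[0,0,0,0,0,0]]]'

```text
time_s: 30.22
eef_pos: [0.6231, -0.0865, 0.123]
tool_rot: [[0.0, -1.0, -0.0], [-0.0, -0.0, 1.0], [-1.0, -0.0, -0.0]]
force: [-0.0, -0.2, 0.4]
gripper_width: -0.0
```

>>> move_arm --motion '[[[0,0,-0.003,0,0,0],[0,0,0,0,0,0]]]'

```text
time_s: 30.48
eef_pos: [0.623, -0.0865, 0.1196]
tool_rot: [[-0.0, -1.0, -0.0], [0.0, -0.0, 1.0], [-1.0, 0.0, 0.0]]
force: [-0.4, -0.1, -0.4]
gripper_width: -0.0004
```

>>> move_arm --motion '[[[0,0,-0.003,0,0,0],[0,0,0,0,0,0]]]'

```text
time_s: 30.72
eef_pos: [0.6233, -0.0866, 0.1186]
tool_rot: [[0.001, -1.0, -0.001], [-0.001, -0.001, 1.0], [-1.0, -0.001, -0.001]]
force: [-5.5, 0.9, 14.5]
gripper_width: -0.0005
```

Contact is at TCP ≈ 0.119, 5 mm high, on this part as on all the others. The rests may stand on the dark rail strip, which would be about 5 mm thick. I check by touching the strip between rests a and b.

>>> move_arm --motion '[[[0,0,0.04,0,0,0],[0,0,0.04,0,0,0],[0,-0.04,0,0,0,0],[0,-0.035,0,0,0,0],[0,0,-0.04,0,0,0],[0,0,-0.04,0,0,0],[0,0,-0.025,0,0,0],[0,0,-0.005,0,0,0],[0,0,0,0,0,0],[0,0,0,0,0,0]]]'

```text
time_s: 31.98
eef_pos: [0.6236, -0.1617, 0.0883]
tool_rot: [[0.002, -1.0, -0.0], [-0.001, -0.0, 1.0], [-1.0, -0.002, -0.001]]
force: [-0.3, 0.2, -0.2]
gripper_width: -0.0003
```

>>> move_arm --motion '[[[0,0,-0.003,0,0,0],[0,0,0,0,0,0]]]'

```text
time_s: 32.22
eef_pos: [0.6231, -0.1615, 0.084]
tool_rot: [[0.0, -1.0, -0.0], [-0.0, -0.0, 1.0], [-1.0, -0.0, -0.0]]
force: [-1.5, 0.9, -0.3]
gripper_width: 0.0003
```

>>> move_arm --motion '[[[0,0,-0.003,0,0,0],[0,0,0,0,0,0]]]'

```text
time_s: 32.48
eef_pos: [0.623, -0.1615, 0.0806]
tool_rot: [[-0.001, -1.0, -0.0], [0.0, -0.0, 1.0], [-1.0, 0.001, 0.0]]
force: [-0.2, -0.4, 0.2]
gripper_width: -0.0
```

>>> move_arm --motion '[[[0,0,-0.003,0,0,0],[0,0,0,0,0,0]]]'

```text
time_s: 32.72
eef_pos: [0.6231, -0.1615, 0.0778]
tool_rot: [[-0.0, -1.0, -0.0], [-0.0, -0.0, 1.0], [-1.0, 0.0, -0.0]]
force: [-0.1, -0.5, -0.6]
gripper_width: 0.0
```

>>> move_arm --motion '[[[0,0,-0.002,0,0,0],[0,0,0,0,0,0]]]'

```text
time_s: 32.98
eef_pos: [0.6232, -0.1615, 0.0777]
tool_rot: [[0.0, -1.0, -0.001], [-0.0, -0.001, 1.0], [-1.0, -0.0, -0.0]]
force: [-7.0, 2.1, 14.2]
gripper_width: -0.0003
```

The strip's top is at 4.7 mm, so the rests stand on a 5 mm rail. That explains the offset exactly, and the parts are fully seated. I lift clear and hand in.

>>> move_arm --motion '[[[0,0,0.04,0,0,0],[0,0,0.05,0,0,0],[0,0,0.06,0,0,0],[-0.03,0,0.04,0,0,0],[0,0,0,0,0,0],[0,0,0,0,0,0]]]'

```text
time_s: 33.72
eef_pos: [0.593, -0.1614, 0.265]
tool_rot: [[-0.001, -1.0, -0.0], [0.001, -0.0, 1.0], [-1.0, 0.001, 0.001]]
force: [0.1, 0.0, -0.3]
gripper_width: 0.0001
```

```bash
python3 - <<'E'
from h import *
grab_frame('side');grab_frame('scene');print(read_state()['eef_pos'])
for n,t_ in (('scene','flux_pot'),('side','flux_pot'),('side','sight_glass'),('side','solenoid_valve'),('side','filter_drier'),('side','shutoff_valve')):print(n,t_,[(round(d['score'],2),[round(x) for x in d['box']]) for d in spot_in(n,t_)][:3])
finish_job()
E
```

```text
[ 0.5931 -0.1614  0.2642]
scene flux_pot [(0.58, [320, 198, 13, 20])]
side flux_pot [(0.56, [295, 188, 15, 23])]
side sight_glass [(0.55, [363, 178, 26, 17])]
side solenoid_valve [(0.71, [402, 203, 30, 25])]
side filter_drier [(0.95, [332, 312, 25, 56]), (0.83, [324, 154, 33, 14]), (0.72, [304, 252, 26, 35])]
side shutoff_valve [(0.57, [293, 128, 33, 25]), (0.48, [322, 153, 34, 18])]
the job is handed in; nothing more can be done
```

All four parts lie upright on the brazing rests in the order asked: shut-off valve nearest the receiver, then filter drier, sight glass and solenoid valve nearest the coil. I handed the job in at about 34 s, with the gripper lifted clear.

- **Seating:** Close-up pictures showed both stubs of the shut-off valve, drier and solenoid valve between the fork prongs. The picture limit was reached before I could view the sight glass after release. Triangulated stub positions put it at the same height as the shut-off and solenoid valves. The drier's stubs merged with its body in that measurement, so it rests on the picture alone.
- **A disagreement, resolved:** Every part made contact about 5 mm higher than I expected. Touching the sight glass top and then the dark strip between two rests showed the strip is about 5 mm thick. The rests stand on it, so the parts are fully seated.
- **Forces:** The highest reading I saw was about 35 N on the wrist, when I pressed the shut-off valve down.
- **Flux pot:** In the last frames the detector still found it standing where it was at the start.

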